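# Nip a plywood panel in the clamping jig

### The arm

A 7-joint arm with a two-finger parallel gripper is mounted at the origin on the work surface. World frame = base frame: x ahead of the robot, y to its left, z up, the work surface at z = 0. Lengths are in m, angles in rad, forces in N, time in s.
With the tool pointing down it reaches from about 0.4 to 0.9 m from the base axis. Payload 5.6 kg.
Tool frame: the origin (TCP) lies midway between the tips of the shut fingers; the grasp point (between the pads) lies 19 mm behind it; y points along the fingers, z is the direction in which the jaws open and shut, and the axes are right-handed (so a half turn about y gives the same grasp; the last joint's range is limited). The gripper opens to 92 mm and grips with 3 to 60 N. Pads are 20 mm wide; open, the fingers measure 128 mm over their backs; the gripper's body (75 mm by 189 mm) begins 69 mm behind the grasp point.
Start: joints at [-1.195, 0.468, -0.012, 1.603, 0.006, 1.071, -0.056], TCP at [0.264, 0.594, 0.215] pointing down, gripper open.
Joint ranges: [-2.53, 2.53], [-0.31, 2.02], [-1.57, 1.55], [0.28, 2.44], [-1.29, 4.43], [0.15, 1.84], [-2.92, 2.92]. Speed limits (rad/s): [2.57, 2.57, 3.14, 3.14, 3.14, 3.14, 3.14].

### API

Orientations are given as [roll, pitch, yaw] about the fixed x, y, z axes, in that order (R = Rz(yaw) Ry(pitch) Rx(roll)).
In Python, from bench import ctrl gives the robot as it stands.
- The arm moves only by the shell command python3 -m creep 'ROWS' [FORCE]. ROWS is JSON, a list of rows, each an object of numbers: "fingers": the gripper's target within -1 to 1 (shut at 1, half-way at 0, fully open at -1); "tx", "ty", "tz": the shift along the tool's x, y, z each as a share of 150 mm, from -1 to 1; "wx", "wy", "wz": the turn, a rotation vector about the tool's x, y, z each as a share of pi rad, from -1 to 1. In form: [{"fingers": .., "tx": .., "ty": .., "tz": .., "wx": .., "wy": .., "wz": ..}, ...]. A call has 1 to 12 rows; each row is the pose to reach, as a shift and turn from the pose commanded when the call began, along the tool's axes at that moment, turning the shorter way round; what a row does not reach only later rows make up. A row lasts 1/10 s, in which the tool goes at most 50 mm and 8.59 degrees, less where a joint would pass 70% of its speed; a pose out of reach is approached as far as the arm can. A call with a number of a shift or a turn outside -1 to 1 is refused whole. A call with a gripper value outside its range is refused whole. The fingers move at their own pace and stop on an object; FORCE is the grip in N (left out, the last holds). Time passes only in rows, so rows that repeat a pose let the fingers close. It gives the time, the measured TCP pose, the force and the opening at its end, in the units of the state.
- ctrl.get_state(): the state, without advancing time (a new reading comes with each control period).
- ctrl.get_image(name): name is "scene" or "side" or "wrist"; returns a dict with "pixels" (400x640x3 uint8, red, green, blue), "fx", "fy", "cx", "cy" (pixels), "rvec" (rotation vector, rad) and "tvec" (3), from world to camera coordinates, as OpenCV has them. Camera axes: x right, y down, z forward; pixel columns grow to the right and rows downward; lengths in m; the calibration is good to about 2 mm. A picture is of the moment at which its call begins. There is no depth.
- ctrl.sign_off(): hands the job in, once; it reports no verdict.
The state is a dict: "t": time; "joint_pos": joint angles; "joint_velocities": joint speeds; "tau": joint torques, N m; "eef_pos": TCP position; "tcp_rot": TCP orientation; "contact_force": force on the tool from outside, world axes, zero at the start; "moment": the same for the moment, N m; "width": opening from 0.0 (shut) to 1.0 (fully open).
Only numpy, scipy, OpenCV 4.12 (cv2) and the standard library are available. Lean on these libraries where they do the work, as an engineer would, in place of code of your own. Each camera call takes 0.05 s, during which the arm holds its last target. There are 200 camera calls.

### The job

With fingertips only, push the sliding stop along its track until the plywood panel sits flat against the jig's end fence with the stop touching its other edge and no gap at either. Then, leaving the panel nipped there, turn the stop's loose wing nut clockwise with repeated fingertip strokes on its wings until it is fully snug, and take the hand away. Do not lift the panel, and leave the loose tools and other things around it alone.

Things in the scene. Friction and masses are not known exactly. Their poses are not given: they have to be found in the camera images.
- jig: Fixed clamping jig: white-faced board 240 mm (x) by 430 mm (y, from -230 to +200), 18 mm thick. Origin on the bench under the board, z up. A T-track flush with the board's top runs along y at x = 0, from y = -230 to +5 mm. On the +y end stands a wooden end fence 200 mm long (x), 30 mm thick, 35 mm high above the board, inner face at y = +160 mm.
- fence_face (a point): Foot of the fence's inner face, middle of its length, at the height of the board's top. Fixed to the jig (0, 160, 18 mm).
- panel: Loose light plywood panel 170 mm (x) by 160 mm (y), 12 mm thick, about 0.25 kg, rounded corners, an 8 mm wide slot in each x edge; lies flat on the jig board between stop and fence, 5 to 30 mm short of the fence and slightly askew. Origin at the centre of its underside.
- panel_fence_edge (a point): Middle of the panel's +y edge (the one that meets the fence), at its underside.
- panel_stop_edge (a point): Middle of the panel's -y edge (the one that the stop meets), at its underside.
- stop (a joint): Sliding stop on the T-track, in m: 0 = farthest from the fence, grows towards the fence (jig +y), at most 0.125. Stiff: it stays where it is left and needs about 5 N to slide, plus 1 to 2 N for the panel. With the panel flat against the fence the stop meets it at 0.110.
- stop_face (a point): Foot of the stop's face, at the board's top; the face looks to jig +y. Seen from here in jig axes: wooden face plate 100 mm wide (x), y -12 to 0, 60 mm high above the board; behind it a black plastic foot 70 mm wide, y -100 to 0, 22 mm high. The nut's axis is at y = -57 mm: 45 mm from the plate, too close for a finger to pass between plate and wing tip; other sides are open.
- stop_rear (a point): Centre of the foot's rear end face (70 mm wide, 22 mm high, looks to jig -y), 11 mm above the board's top: the place to push.
- wingnut (a joint): Turn of the wing nut in rad: grows as it is turned clockwise seen from above (tightening), from 0 (loosest) to a hard stop at 9.0 (snug on its washer); starts at 0 to 2. Turns easily (about 1 N at the wing), stays where it is left and sinks 4 mm a turn. It rides on the stop. At value v the wings' heading in the jig frame is 0.9 - v.
- nut_axis (a point): On the wing nut's vertical axis, at mid height of its wings; turns with it: the two wings point along its x and -x. Steel wings 5 mm thick, upright, tips 35 mm from the axis, reaching 10 mm above and below this point; hub 25 mm diameter, its top 8 mm below this point. This point is 24 mm above the foot's top when snug, 30 mm at the loosest.
- wing_tip (a point): On one wing, 30 mm from the nut's axis, at the middle height of the wings.
- offcut: Bystander: loose softwood block 35 x 50 x 20 mm on the jig board beside the track. Origin at the centre of its underside.
- pencil: Bystander: loose flat wooden pencil, 113 mm long (along its x), 11 mm wide, 8 mm high, on the jig board on the robot's side of the track.
- glue: Bystander: loose white plastic bottle, 54 mm diameter, 150 mm high, on the bench. Origin at the centre of its underside.
- screw_cup: Bystander: loose open black plastic bowl, 70 mm diameter, 50 mm high, on the bench.
- screwdriver: Bystander: loose screwdriver with a black handle lying on the bench along its x.
- square: Bystander: loose try square on the bench: wooden stock 18 x 90 x 16 mm along its y, steel blade reaching 130 mm along its +x.
- tape_case: Bystander: loose grey tape-measure case 65 x 35 x 62 mm on the bench.
There are look-alikes about, which are no part of the job. There is more than one size of the panel; the job needs the smallest.

How it is judged:
On the way, in this order (a step that is already met when the one before it is completed fails the run):
1. the panel is flat against the fence and the stop touches it (y of panel_fence_edge in the frame of jig above 0.1565 m and angle between the x axis of panel and the x axis of jig, either way round below 0.035 rad and y of stop_face in the frame of panel above -0.0835 m), for 0.2 s.
2. the wing nut is snug, the panel still nipped (all of step 1 and value of joint wingnut above 8.7 rad), for 0.2 s.
At the end, for the whole second after the job is handed in: The panel lies flat on the board, its edge within 3.5 mm of the fence and square to it within 2 degrees, the stop's face within 3.5 mm of the panel's other edge, the wing nut within 0.3 rad of its hard stop at 9.0, all at rest (all of step 2 and z of panel in the frame of jig below 0.022 m and linear speed of panel below 0.01 m/s and velocity of joint wingnut below 0.1 rad/s); the robot touches nothing.
It fails at once if the panel is lifted off the board (12 mm) (z of panel in the frame of jig above 0.03 m).
It fails at once if a bystander (offcut, pencil, glue bottle, screw bowl, screwdriver, square, tape case) is lifted or shifted by more than 30 mm (distance of any of offcut, pencil, glue, screw_cup, screwdriver, square, tape_case from where it was at the start of the episode above 0.03 m).
It also fails if it takes over 56 s, if anything falls off the work surface, if the arm or the gripper's body presses on something with over 40 N, if the wrist force passes 120 N, or if a joint passes its speed limit or range.

## Working session

There is one attempt and no reset: what is moved stays moved. The work goes in short steps, Python scripts to look and compute and a shell command to move; the robot and the scene stay as the last step left them, time stands still between calls to the robot, and variables do not carry over. Pictures are saved under pics/ and viewed, about 8 in all and at most 12, crops included, and the job is handed in when it is done.

```bash
mkdir -p pics
cat > h.py <<'E'
import numpy as np, cv2
from bench import ctrl
def cam(n):
    d=ctrl.get_image(n); np.savez(f'pics/{n}.npz',**{k:np.array(v) for k,v in d.items()}); return d
def load(n): return dict(np.load(f'pics/{n}.npz'))
def ray(d,u,v):
    R,_=cv2.Rodrigues(np.array(d['rvec'],float).reshape(3)); t=np.array(d['tvec'],float).reshape(3)
    return -R.T@t, R.T@np.array([(u-d['cx'])/d['fx'],(v-d['cy'])/d['fy'],1.])
def plane(d,u,v,z):
    o,r=ray(d,u,v); return o+r*(z-o[2])/r[2]
def proj(d,P):
    K=np.array([[d['fx'],0,d['cx']],[0,d['fy'],d['cy']],[0,0,1.]]).astype(float)
    return cv2.projectPoints(np.array(P,float).reshape(-1,1,3),np.array(d['rvec'],float),np.array(d['tvec'],float),K,None)[0].reshape(-1,2)
E
python3 - <<'E'
from h import *
for n in ['scene','side']:
    d=cam(n); o,r=ray(d,320,200); print(n,o,r,d['fx'])
    cv2.imwrite(f'pics/{n}1.png',d['pixels'][:,:,::-1])
print(ctrl.get_state())
E
```

```text
scene [ 1.19762248 -0.50357593  0.85478838] [-0.6097843   0.41435926 -0.67570225] 382.8815542801558
side [ 0.03367808 -0.95282332  0.98163456] [ 0.35851433  0.63993002 -0.68037374] 465.6319620298912
{'t': 0.1, 'joint_pos': array([-1.19503525,  0.46828417, -0.01158128,  1.60350145,  0.00598676,
        1.07139107, -0.05634745]), 'joint_velocities': array([-1.25026761e-03, -8.59966863e-04, -5.52535493e-04, -3.62280844e-03,
       -1.08522098e-04, -8.08647970e-05, -3.98712115e-04]), 'tau': array([ 1.07005275e-03, -5.21643555e+01, -1.23300878e-02, -2.44361866e+01,
       -5.67557942e-02,  1.40973850e-02,  5.78029426e-05]), 'eef_pos': array([0.26417222, 0.59334132, 0.21375124]), 'tcp_rot': array([-1.57234206e+00, -1.11165564e-04, -4.18898632e-01]), 'contact_force': array([ 0.24294864, -1.24305416,  0.63512157]), 'moment': array([-0.00863352,  0.02485238,  0.02185808]), 'width': 1.0018764147442802}
```

View pics/scene1.png

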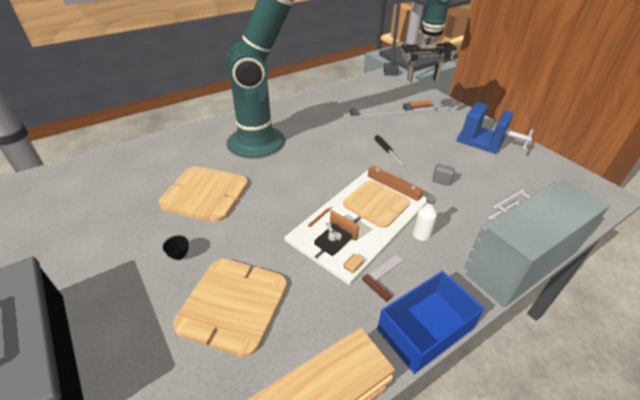

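View pics/side1.png

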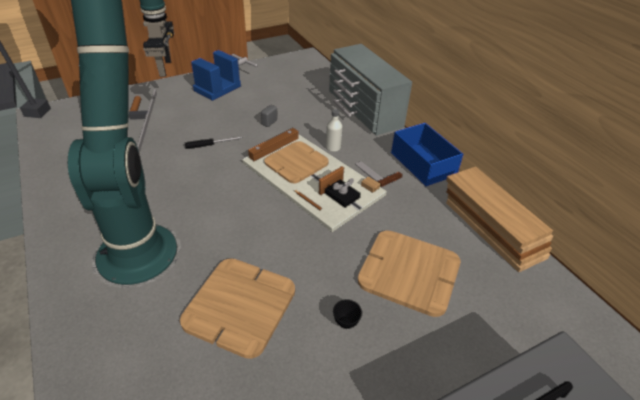

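Scene view: there are three panels, at (204,192), (231,305) and the small one on the white jig at (376,202). The one on the jig is smallest and lies between stop and fence, so it is the one. The black-footed stop is at (335,232) with its nut at (333,230), the fence is at (395,183), the offcut at (354,262) and the pencil at (320,216). The vise at (485,130) is a look-alike for screw hardware. Next is one close crop of both views.

Run:
```python
from h import *
a=load('scene')['pixels'][155:290,275:455,::-1]; b=load('side')['pixels'][115:235,230:410,::-1]
f=lambda x:cv2.resize(x,None,fx=4,fy=4,interpolation=cv2.INTER_CUBIC)
cv2.imwrite('pics/c1.png',f(a)); cv2.imwrite('pics/c2.png',f(b))
for n in ['scene','side']:
    d=load(n); p=d['pixels']; h=cv2.cvtColor(p,cv2.COLOR_RGB2HSV)
    m=((h[:,:,1]<45)&(h[:,:,2]>175)).astype(np.uint8)
    k,l,s,c=cv2.connectedComponentsWithStats(m)
    for i in range(1,k):
        if s[i,4]>300:print(n,s[i],c[i])
```

```text
scene [177  98  39  30 531] [197.12806026 111.95480226]
scene [342 134  34  20 377] [358.4535809  143.65782493]
scene [ 33 139  45  27 587] [ 53.15672913 151.44122658]
scene [148 145  34  21 379] [165.63852243 154.93667546]
scene [197 145  45  25 382] [218.7434555  156.37172775]
scene [  187   149   288   172 13914] [336.44969096 226.5189737 ]
scene [ 54 174  31  23 362] [ 69.52209945 185.35082873]
scene [113 174  52  22 473] [136.03382664 184.15856237]
scene [451 178  47  21 415] [473.91084337 188.8746988 ]
scene [488 189  42  31 309] [507.12621359 203.16504854]
scene [  2 210  38  24 313] [ 22.34824281 220.51118211]
scene [ 568  223   72  123 4699] [615.50436263 282.80314961]
scene [ 59 230  51  34 823] [ 85.57351154 247.7727825 ]
scene [127 230  49  32 491] [152.53971487 246.38289206]
scene [234 244  37  23 406] [254.05172414 254.94581281]
scene [553 290  25  27 360] [565.15833333 303.49444444]
scene [ 418  310  174   90 4673] [502.83800556 357.84207147]
scene [268 343  58  39 427] [293.55971897 361.46370023]
scene [ 533  362   94   38 1482] [580.59581646 383.48852901]
side [298 136  88  72 814] [348.40663391 177.29238329]
side [ 244  158  115   71 1636] [307.99266504 196.51466993]
```

View pics/c1.png

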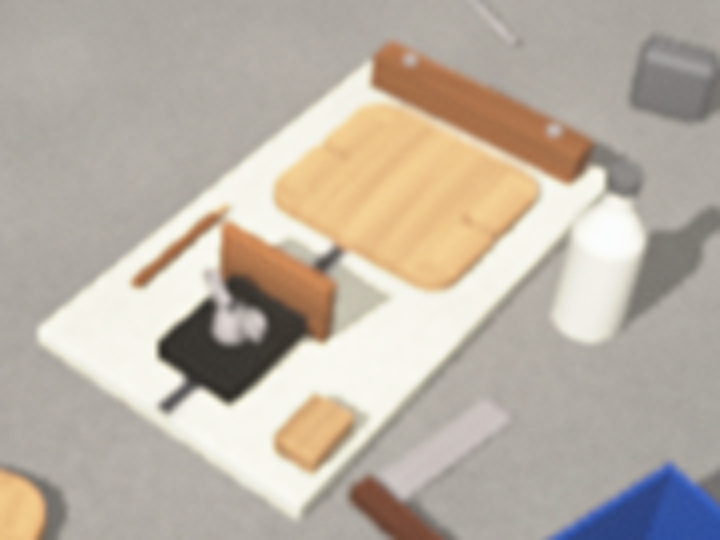

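View pics/c2.png

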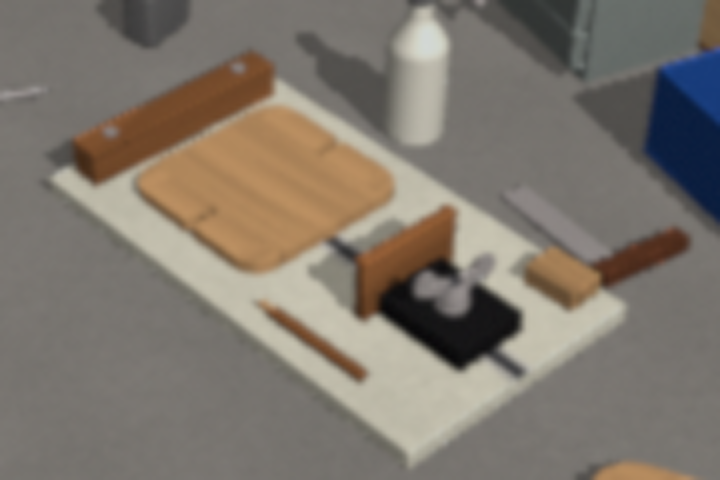

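```bash
cat >> h.py <<'E'
S=lambda u,v:(275+u/4,155+v/4)
D=lambda u,v:(230+u/4,115+v/4)
E
python3 - <<'E'
from h import *
s,e=load('scene'),load('side')
W=[];J=[]
for d,f,l in [(s,S,[((38,332),(-120,-230)),((298,517),(120,-230)),((605,172),(120,200))]),(e,D,[((408,462),(-120,-230)),((625,310),(120,-230)),((52,180),(-120,200))])]:
    for p,j in l: w=plane(d,*f(*p),.018);W.append(w[:2]);J.append(np.array(j)/1000);print(j,w.round(4))
W=np.array(W);J=np.array(J);a=J-J.mean(0);b=W-W.mean(0)
th=np.arctan2((a[:,0]*b[:,1]-a[:,1]*b[:,0]).sum(),(a*b).sum());R=np.array([[np.cos(th),-np.sin(th)],[np.sin(th),np.cos(th)]])
t=W.mean(0)-R@J.mean(0);print('th',th,'t',t,'res',((W-J@R.T-t)*1000).round(1).tolist())
np.savez('jig.npz',R=R,t=t,th=th)
q=lambda d,p,z:(((plane(d,*p,z)[:2]-t)@R)*1000).round(1)
print('plate top',q(s,S(222,224),.078),q(s,S(331,284),.078),q(e,D(360,258),.078),q(e,D(455,208),.078))
print('foot rear top',q(s,S(160,347),.040),q(s,S(232,390),.04),q(e,D(462,352),.04),q(e,D(520,312),.04))
for z in (.064,.068,.080): print('wing',z,q(s,S(212,275),z),q(s,S(262,318),z),q(e,D(485,260),z),q(e,D(420,280),z))
print('hub',q(s,S(232,328),.06),q(e,D(455,295),.06))
print('panel',[q(s,S(*p),.03) for p in [(365,100),(275,190),(440,292),(540,185)]])
print('offcut',q(s,S(318,415),.038),'pencil',[q(s,S(*p),.024) for p in [(135,283),(225,208)]])
E
```

```text
(-120, -230) [ 0.5227 -0.1678  0.018 ]
(120, -230) [ 0.7553 -0.1058  0.018 ]
(120, 200) [0.6234 0.3073 0.018 ]
(-120, -230) [ 0.5131 -0.174   0.018 ]
(120, -230) [ 0.7428 -0.1055  0.018 ]
(-120, 200) [0.4004 0.2396 0.018 ]
th 0.28573260370514403 t [0.56854957 0.0821107 ] res [[4.5, 4.6], [6.8, -1.1], [-3.9, -0.5], [-5.1, -1.6], [-5.7, -0.7], [3.4, -0.6]]
plate top [ -46.2 -101. ] [ 49.6 -98.1] [-45.8 -96. ] [  50.4 -102.3]
foot rear top [ -25.1 -194.8] [  37.7 -192.3] [ -32.3 -192.2] [  32.4 -191.1]
wing 0.064 [ -27.4 -134.9] [  25.2 -144.4] [  35.1 -149.9] [ -18.2 -133. ]
wing 0.068 [ -25.1 -138. ] [  27.3 -147.5] [  31.4 -152.9] [ -21.6 -136.1]
wing 0.08 [ -18.  -147.2] [  33.6 -156.5] [  20.5 -161.9] [ -31.9 -145.4]
hub [  13.  -162.4] [  -7.5 -159.5]
panel [array([-78.8, 135.1]), array([-68.5,  -4. ]), array([ 91.8, -12.5]), array([ 88.6, 139.1])]
offcut [  94.7 -170.2] pencil [array([ -89.5, -148.3]), array([-89.4, -41. ])]
```

```bash
python3 -m creep '[{"fingers":1,"tx":0.3,"ty":0,"tz":-0.3,"wx":0,"wy":-0.05,"wz":0},{"fingers":1,"tx":0.6,"ty":0,"tz":-0.6,"wx":0,"wy":-0.1,"wz":0},{"fingers":1,"tx":1,"ty":0,"tz":-1,"wx":0,"wy":-0.15,"wz":0},{"fingers":1,"tx":1,"ty":0,"tz":-1,"wx":0,"wy":-0.19,"wz":0},{"fingers":1,"tx":1,"ty":0,"tz":-1,"wx":0,"wy":-0.224,"wz":0},{"fingers":1,"tx":1,"ty":0,"tz":-1,"wx":0,"wy":-0.224,"wz":0}]' 20
for i in 1; do python3 -m creep '[{"fingers":1,"tx":0.07,"ty":0,"tz":-0.33,"wx":0,"wy":0,"wz":0},{"fingers":1,"tx":0.15,"ty":0,"tz":-0.67,"wx":0,"wy":0,"wz":0},{"fingers":1,"tx":0.22,"ty":0,"tz":-1,"wx":0,"wy":0,"wz":0}]'; done
```

```text
t: 0.7
eef_pos: [0.3418, 0.3933, 0.2146]
tcp_rot: [-1.572, -0.0, 0.28]
contact_force: [-0.3, -0.1, 0.8]
width: 0.503
t: 1.0
eef_pos: [0.4127, 0.2648, 0.2145]
tcp_rot: [-1.57, -0.0, 0.285]
contact_force: [0.7, -0.6, -0.3]
width: 0.242
```

```bash
python3 -m creep '[{"fingers":1,"tx":0.07,"ty":0,"tz":-0.33,"wx":0,"wy":0,"wz":0},{"fingers":1,"tx":0.15,"ty":0,"tz":-0.67,"wx":0,"wy":0,"wz":0},{"fingers":1,"tx":0.22,"ty":0,"tz":-1,"wx":0,"wy":0,"wz":0}]'
python3 -m creep '[{"fingers":1,"tx":0.07,"ty":0,"tz":-0.33,"wx":0,"wy":0,"wz":0},{"fingers":1,"tx":0.15,"ty":0,"tz":-0.67,"wx":0,"wy":0,"wz":0},{"fingers":1,"tx":0.22,"ty":0,"tz":-1,"wx":0,"wy":0,"wz":0},{"fingers":1,"tx":0.22,"ty":0,"tz":-1,"wx":0,"wy":0,"wz":0}]'
python3 - <<'E'
from h import *
d=cam('wrist'); o,r=ray(d,320,200); print(o,r,d['fx'])
cv2.imwrite('pics/w1.png',d['pixels'][:,:,::-1])
J=np.load('jig.npz');p=ctrl.get_state()['eef_pos'];print((p[:2]-J['t'])@J['R'])
E
```

```text
t: 1.3
eef_pos: [0.4855, 0.133, 0.2147]
tcp_rot: [-1.57, -0.001, 0.285]
contact_force: [0.7, 1.2, 0.0]
width: 0.002
t: 1.7
eef_pos: [0.5611, -0.0074, 0.2144]
tcp_rot: [-1.574, -0.001, 0.275]
contact_force: [-1.0, 0.0, -0.8]
width: 0.007
[ 0.47935685 -0.02951579  0.38477109] [ 0.27767847  0.06354388 -0.95870549] 316.59336484478473
[-0.03253195 -0.0805915 ]
```

View pics/w1.png

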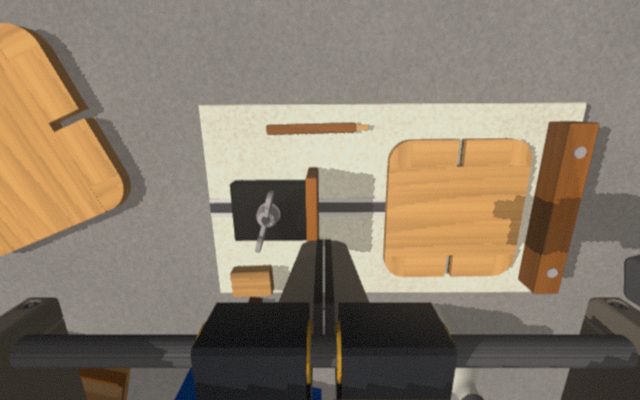

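Wrist view: the jig fills the picture, with board corners at (199,105), (587,103) and (220,293). The foot's rear edge is at u≈232 (v 181–240), the nut hub at (267,214) and the wing tips at (271,193) and (258,248). The panel's fence edge is at u≈531 and the fence foot at u≈525–550.

Run:
```python
from h import *
d=load('wrist')
J=np.array([(-120,-230),(-120,200),(120,-230)])/1000
W=np.array([plane(d,*p,.018)[:2] for p in [(199,105),(587,103),(220,293)]])
a=J-J.mean(0);b=W-W.mean(0)
th=np.arctan2((a[:,0]*b[:,1]-a[:,1]*b[:,0]).sum(),(a*b).sum());R=np.array([[np.cos(th),-np.sin(th)],[np.sin(th),np.cos(th)]])
t=W.mean(0)-R@J.mean(0);print('th',th,'t',t,'res',((W-J@R.T-t)*1000).round(1).tolist())
np.savez('jig.npz',R=R,t=t,th=th)
q=lambda p,z:(((plane(d,*p,z)[:2]-t)@R)*1000).round(1)
print('rear top',q((232,181),.04),q((233,240),.04))
print('plate',q((308,169),.078),q((317,169),.078),q((319,210),.078))
print('hub',q((267,214),.061),'wings',q((271,193),.069),q((258,248),.069))
print('track',q((211,207),.018),q((385,207),.018))
print('panel',[q(p,.03) for p in [(387,205),(531,205),(400,140),(520,140),(400,276),(505,276)]])
st=ctrl.get_state();print('tcp jig',(st['eef_pos'][:2]-t)@R*1000,st['tcp_rot'],st['eef_pos'])
```

```text
th 0.2779351230085498 t [0.56827382 0.08953482] res [[0.3, 1.0], [0.4, -1.0], [-0.7, -0.0]]
rear top [ -38.3 -193.6] [  33.2 -198.8]
plate [ -58.9 -106.5] [-58.9 -97.6] [-16.5 -96. ]
hub [  -6.5 -152.6] wings [ -32.2 -145.7] [  30.  -163.2]
track [  -0.8 -228.7] [ -0.2 -16.9]
panel [array([ -6.6, -17.1]), array([ -6.1, 151.6]), array([-81.7,  -6.9]), array([-81.2, 125.2]), array([87.4,  4.5]), array([ 87.6, 136.7])]
tcp jig [-33.67434373 -88.05758055] [-1.57212833e+00  1.03202057e-04  2.77909066e-01] [ 0.56005217 -0.00438272  0.21410339]
```

```bash
python3 -m creep '[{"fingers":1,"tx":0.08,"ty":0,"tz":-0.33,"wx":0,"wy":0,"wz":0},{"fingers":1,"tx":0.16,"ty":0,"tz":-0.67,"wx":0,"wy":0,"wz":0},{"fingers":1,"tx":0.225,"ty":0,"tz":-1,"wx":0,"wy":0,"wz":0},{"fingers":1,"tx":0.225,"ty":0.3,"tz":-1,"wx":0,"wy":0,"wz":0},{"fingers":1,"tx":0.225,"ty":0.6,"tz":-1,"wx":0,"wy":0,"wz":0},{"fingers":1,"tx":0.225,"ty":0.6,"tz":-1,"wx":0,"wy":0,"wz":0}]'
python3 -m creep '[{"fingers":1,"tx":0,"ty":0.3,"tz":0,"wx":0,"wy":0,"wz":0},{"fingers":1,"tx":0,"ty":0.5,"tz":0,"wx":0,"wy":0,"wz":0},{"fingers":1,"tx":0,"ty":0.65,"tz":0,"wx":0,"wy":0,"wz":0},{"fingers":1,"tx":0,"ty":0.65,"tz":0,"wx":0,"wy":0,"wz":0}]'
python3 - <<'E'
from h import *
J=np.load('jig.npz');st=ctrl.get_state();print('tcp jig',(st['eef_pos'][:2]-J['t'])@J['R']*1000,st['tcp_rot'],st['eef_pos'],st['contact_force'])
E
```

```text
t: 2.35
eef_pos: [0.6288, -0.1323, 0.1178]
tcp_rot: [-1.564, 0.011, 0.286]
contact_force: [-1.6, 0.3, -0.2]
width: 0.012
t: 2.75
eef_pos: [0.6321, -0.1333, 0.0257]
tcp_rot: [-1.568, 0.003, 0.287]
contact_force: [-0.5, 0.1, -0.1]
width: 0.002
tcp jig [   0.27502406 -231.80174765] [-1.56790494  0.00317834  0.28695181] [ 0.63213787 -0.13329586  0.02571046] [-0.54576601  0.07019553 -0.05439679]
```

```bash
python3 -m creep '[{"tz":0.06,"fingers":1,"tx":0,"ty":0,"wx":0,"wy":0,"wz":0},{"tz":0.12,"fingers":1,"tx":0,"ty":0,"wx":0,"wy":0,"wz":0},{"tz":0.18,"fingers":1,"tx":0,"ty":0,"wx":0,"wy":0,"wz":0},{"tz":0.24,"fingers":1,"tx":0,"ty":0,"wx":0,"wy":0,"wz":0},{"tz":0.3,"fingers":1,"tx":0,"ty":0,"wx":0,"wy":0,"wz":0},{"tz":0.36,"fingers":1,"tx":0,"ty":0,"wx":0,"wy":0,"wz":0},{"tz":0.42,"fingers":1,"tx":0,"ty":0,"wx":0,"wy":0,"wz":0},{"tz":0.48,"fingers":1,"tx":0,"ty":0,"wx":0,"wy":0,"wz":0}]'
python3 - <<'E'
from h import *
J=np.load('jig.npz');st=ctrl.get_state();print('tcp jig',(st['eef_pos'][:2]-J['t'])@J['R']*1000,st['tcp_rot'],st['eef_pos'],st['contact_force'])
d=cam('wrist');cv2.imwrite('pics/w2.png',d['pixels'][:,:,::-1])
E
```

```text
t: 3.55
eef_pos: [0.6152, -0.0688, 0.0294]
tcp_rot: [-1.575, -0.005, 0.284]
contact_force: [3.3, -4.8, 1.5]
width: 0.004
tcp jig [   1.67922742 -165.09538378] [-1.57514299 -0.00543062  0.28372044] [ 0.61518592 -0.06876414  0.02941505] [ 3.27526586 -4.77785274  1.51476855]
```

View pics/w2.png

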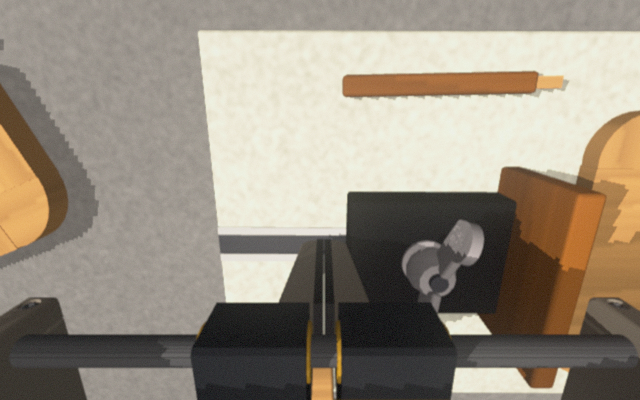

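The stop moves with the fingertip: the foot's rear edge is at u≈347 and the face plate is just short of the panel at u≈590. Next I work out the tip-to-foot offset.

Run:
```python
from h import *
d=load('wrist');J=np.load('jig.npz')
q=lambda p,z:(((plane(d,*p,z)[:2]-J['t'])@J['R'])*1000).round(1)
print('rear',q((347,193),.04),'foot corner front',q((515,200),.04),'board',q((199,31),.018),'plate top',q((502,168),.078),q((603,197),.078),'hub',q((440,284),.06))
```

```text
rear [ -39.6 -152.6] foot corner front [-36.3 -64.4] board [-119.2 -229.3] plate top [-60.5 -95.7] [-49.1 -53.6] hub [   1.9 -106.2]
```

```bash
python3 -m creep '[{"tz":0.06,"fingers":1,"tx":-0.01,"ty":0,"wx":0,"wy":0,"wz":0},{"tz":0.12,"fingers":1,"tx":-0.01,"ty":0,"wx":0,"wy":0,"wz":0},{"tz":0.17,"fingers":1,"tx":-0.01,"ty":0,"wx":0,"wy":0,"wz":0},{"tz":0.21,"fingers":1,"tx":-0.01,"ty":0,"wx":0,"wy":0,"wz":0},{"tz":0.24,"fingers":1,"tx":-0.01,"ty":0,"wx":0,"wy":0,"wz":0},{"tz":0.27,"fingers":1,"tx":-0.01,"ty":0,"wx":0,"wy":0,"wz":0},{"tz":0.29,"fingers":1,"tx":-0.01,"ty":0,"wx":0,"wy":0,"wz":0}]'
python3 -m creep '[{"tz":0.02,"fingers":1,"tx":0,"ty":0,"wx":0,"wy":0,"wz":0},{"tz":0.03,"fingers":1,"tx":0,"ty":0,"wx":0,"wy":0,"wz":0}]'
python3 -m creep '[{"tz":0.02,"fingers":1,"tx":0,"ty":0,"wx":0,"wy":0,"wz":0},{"tz":0.03,"fingers":1,"tx":0,"ty":0,"wx":0,"wy":0,"wz":0}]'
python3 - <<'E'
from h import *
J=np.load('jig.npz');st=ctrl.get_state();print('tcp jig',(st['eef_pos'][:2]-J['t'])@J['R']*1000,st['contact_force'][:2]@J['R'])
E
```

```text
t: 4.3
eef_pos: [0.6026, -0.0275, 0.0294]
tcp_rot: [-1.575, -0.007, 0.284]
contact_force: [5.7, -6.0, 1.0]
width: 0.006
t: 4.5
eef_pos: [0.6013, -0.0231, 0.0294]
tcp_rot: [-1.575, -0.007, 0.284]
contact_force: [5.7, -5.9, 1.5]
width: 0.006
t: 4.7
eef_pos: [0.6004, -0.02, 0.0294]
tcp_rot: [-1.577, -0.008, 0.283]
contact_force: [5.7, -9.3, 0.3]
width: 0.003
tcp jig [   0.84931388 -114.15211774] [  2.95553713 -10.53523089]
```

```bash
python3 -m creep '[{"tz":0.015,"fingers":1,"tx":0,"ty":0,"wx":0,"wy":0,"wz":0},{"tz":0.03,"fingers":1,"tx":0,"ty":0,"wx":0,"wy":0,"wz":0}]'
python3 -m creep '[{"tz":0.015,"fingers":1,"tx":0,"ty":0,"wx":0,"wy":0,"wz":0},{"tz":0.02,"fingers":1,"tx":0,"ty":0,"wx":0,"wy":0,"wz":0}]'
python3 - <<'E'
from h import *
J=np.load('jig.npz');st=ctrl.get_state();print('tcp jig',(st['eef_pos'][:2]-J['t'])@J['R']*1000,st['contact_force'][:2]@J['R'])
E
```

```text
t: 4.9
eef_pos: [0.6004, -0.0198, 0.0296]
tcp_rot: [-1.582, -0.009, 0.281]
contact_force: [9.6, -16.3, -2.8]
width: 0.005
t: 5.1
eef_pos: [0.6003, -0.0198, 0.0296]
tcp_rot: [-1.585, -0.01, 0.279]
contact_force: [10.7, -21.1, -4.9]
width: 0.004
tcp jig [   0.81516332 -113.95878481] [  4.50189073 -23.20836907]
```

The stop is firmly up against the panel and fence: 23 N with no more motion. Backing off, lifting and checking.

```bash
python3 -m creep '[{"tz":-0.15,"fingers":1,"tx":0,"ty":0,"wx":0,"wy":0,"wz":0},{"tz":-0.25,"fingers":1,"tx":0,"ty":0,"wx":0,"wy":0,"wz":0},{"tz":-0.25,"fingers":1,"tx":0,"ty":-0.3,"wx":0,"wy":0,"wz":0},{"tz":-0.1,"fingers":1,"tx":0,"ty":-0.6,"wx":0,"wy":0,"wz":0},{"tz":0,"fingers":1,"tx":0,"ty":-0.85,"wx":0,"wy":0,"wz":0},{"tz":0,"fingers":1,"tx":0,"ty":-0.85,"wx":0,"wy":0,"wz":0},{"tz":0,"fingers":1,"tx":0,"ty":-0.85,"wx":0,"wy":0,"wz":0}]'
python3 - <<'E'
from h import *
J=np.load('jig.npz');st=ctrl.get_state();print('tcp jig',(st['eef_pos'][:2]-J['t'])@J['R']*1000,st['eef_pos'],st['tcp_rot'],st['contact_force'])
d=cam('wrist');cv2.imwrite('pics/w3.png',d['pixels'][:,:,::-1])
E
```

```text
t: 5.8
eef_pos: [0.5946, -0.009, 0.1557]
tcp_rot: [-1.57, -0.002, 0.287]
contact_force: [-0.3, -0.3, -0.6]
width: 0.008
tcp jig [  -1.76392277 -101.95268139] [ 0.59455041 -0.0089893   0.15569776] [-1.57030312 -0.00193766  0.28650611] [-0.25225379 -0.29708268 -0.55876109]
```

View pics/w3.png

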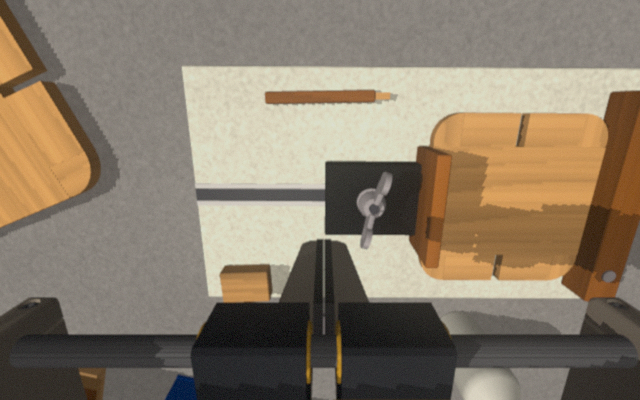

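Wrist view: the stop plate (420–450, 147–270) touches the panel's edge, and the panel's far edge (u≈607) lies at the fence. The nut hub is at (372,205), with wings at (387,176) and (366,245).

Run:
```python
from h import *
d=load('wrist');J=np.load('jig.npz')
q=lambda p,z:(((plane(d,*p,z)[:2]-J['t'])@J['R'])*1000).round(1)
print('rear',q((325,162),.04),q((327,234),.04),'hub',q((372,207),.061),'wings',q((387,176),.069),q((366,245),.069))
print('panel fence edge',q((607,135),.03),q((605,150),.03),'board',q((182,67),.018),q((210,297),.018))
print('pencil',q((265,98),.026),'offcut',q((221,268),.038))
# stroke rows
ax=np.array([0,-57.]);r=28
def c(phi,gap=0):
    u=np.array([np.cos(phi),np.sin(phi)]);n=np.array([-u[1],u[0]])
    s=10*abs(u[1])+14*abs(u[0])+2.5+gap
    return ax+r*u+s*n
for a,b in [(-.27,-3.5),(-.36,-3.6),(-.46,-1.82)]:
    st=c(a,6);print('start',st.round(1))
    for p in np.linspace(a,b,11): print(round(p,2),((c(p)-st)/150).round(3))
```

```text
rear [ -37.5 -100.4] [ 33.1 -97.8] hub [ -1.6 -58.8] wings [-31.2 -49.2] [ 31.2 -63.6]
panel fence edge [-62.7 158.2] [-49.1 160.1] board [-118.5 -229.4] [ 119.6 -227.7]
pencil [ -92.5 -154.8] offcut [  72.1 -205.1]
start [ 33.6 -40.7]
-0.27 [-0.011 -0.039]
-0.59 [ 0.004 -0.104]
-0.92 [-0.01 -0.18]
-1.24 [-0.059 -0.249]
-1.56 [-0.138 -0.295]
-1.88 [-0.178 -0.32 ]
-2.21 [-0.234 -0.334]
-2.53 [-0.301 -0.323]
-2.85 [-0.367 -0.282]
-3.18 [-0.414 -0.214]
-3.5 [-0.443 -0.163]
start [ 35.1 -43.3]
-0.36 [-0.014 -0.037]
-0.68 [-0.006 -0.107]
-1.01 [-0.03  -0.183]
-1.33 [-0.089 -0.248]
-1.66 [-0.159 -0.285]
-1.98 [-0.203 -0.308]
-2.3 [-0.263 -0.316]
-2.63 [-0.332 -0.297]
-2.95 [-0.394 -0.245]
-3.28 [-0.435 -0.183]
-3.6 [-0.459 -0.125]
start [ 36.4 -46.6]
-0.46 [-0.018 -0.036]
-0.6 [-0.014 -0.065]
-0.73 [-0.017 -0.097]
-0.87 [-0.024 -0.129]
-1.0 [-0.039 -0.161]
-1.14 [-0.059 -0.19 ]
-1.28 [-0.086 -0.217]
-1.41 [-0.117 -0.238]
-1.55 [-0.153 -0.254]
-1.68 [-0.171 -0.265]
-1.82 [-0.188 -0.276]
```

```bash
python3 -m creep '[{"tz":0.2,"fingers":1,"tx":0.12,"ty":0,"wx":0,"wy":0,"wz":0},{"tz":0.41,"fingers":1,"tx":0.235,"ty":0,"wx":0,"wy":0,"wz":0},{"tz":0.41,"fingers":1,"tx":0.235,"ty":0.2,"wx":0,"wy":0,"wz":0},{"tz":0.41,"fingers":1,"tx":0.235,"ty":0.3,"wx":0,"wy":0,"wz":0},{"tz":0.41,"fingers":1,"tx":0.235,"ty":0.3,"wx":0,"wy":0,"wz":0},{"tz":0.41,"fingers":1,"tx":0.235,"ty":0.3,"wx":0,"wy":0,"wz":0}]'
cat > st.py <<'E'
from h import *
J=np.load('jig.npz');st=ctrl.get_state();print('tcp jig',((st['eef_pos'][:2]-J['t'])@J['R']*1000).round(1),'z',st['eef_pos'][2].round(4),'yaw',st['tcp_rot'][2]-J['th'],'F',st['contact_force'][:2]@J['R'],st['contact_force'][2])
E
python3 st.py
```

```text
t: 6.45
eef_pos: [0.6105, 0.057, 0.1089]
tcp_rot: [-1.571, 0.002, 0.283]
contact_force: [0.8, 0.8, 0.4]
width: 0.003
tcp jig [ 31.7 -42.8] z 0.1089 yaw 0.004626520161877645 F [0.96023492 0.50727919] 0.41539373338985586
```

```bash
python3 -m creep '[{"tz":0.01,"fingers":1,"tx":0.01,"ty":0.2,"wx":0,"wy":0,"wz":0},{"tz":0.01,"fingers":1,"tx":0.01,"ty":0.33,"wx":0,"wy":0,"wz":0},{"tz":0.01,"fingers":1,"tx":0.01,"ty":0.33,"wx":0,"wy":0,"wz":0}]' && python3 st.py
python3 -m creep '[{"tx":-0.01,"tz":-0.04,"fingers":1,"ty":0,"wx":0,"wy":0,"wz":0},{"tx":0.005,"tz":-0.105,"fingers":1,"ty":0,"wx":0,"wy":0,"wz":0},{"tx":-0.01,"tz":-0.18,"fingers":1,"ty":0,"wx":0,"wy":0,"wz":0},{"tx":-0.06,"tz":-0.25,"fingers":1,"ty":0,"wx":0,"wy":0,"wz":0},{"tx":-0.14,"tz":-0.295,"fingers":1,"ty":0,"wx":0,"wy":0,"wz":0},{"tx":-0.18,"tz":-0.32,"fingers":1,"ty":0,"wx":0,"wy":0,"wz":0},{"tx":-0.235,"tz":-0.335,"fingers":1,"ty":0,"wx":0,"wy":0,"wz":0}]'
python3 st.py
```

```text
t: 6.75
eef_pos: [0.6107, 0.0594, 0.0586]
tcp_rot: [-1.571, 0.004, 0.283]
contact_force: [-0.1, -0.4, 0.6]
width: 0.002
tcp jig [ 32.5 -40.6] z 0.0586 yaw 0.005401918301559283 F [-0.1576604 -0.3572199] 0.6069962774652491
t: 7.45
eef_pos: [0.5922, 0.0018, 0.0604]
tcp_rot: [-1.571, -0.001, 0.284]
contact_force: [1.0, 0.3, 0.2]
width: 0.007
tcp jig [ -1.1 -90.9] z 0.0604 yaw 0.006274238366642371 F [ 1.02206162 -0.00919472] 0.23479657752611283
```

```bash
python3 -m creep '[{"tx":-0.065,"tz":0.012,"fingers":1,"ty":0,"wx":0,"wy":0,"wz":0},{"tx":-0.132,"tz":0.053,"fingers":1,"ty":0,"wx":0,"wy":0,"wz":0},{"tx":-0.18,"tz":0.12,"fingers":1,"ty":0,"wx":0,"wy":0,"wz":0},{"tx":-0.21,"tz":0.17,"fingers":1,"ty":0,"wx":0,"wy":0,"wz":0},{"tx":-0.21,"tz":0.17,"fingers":1,"ty":0,"wx":0,"wy":0,"wz":0}]'
python3 st.py
python3 -m creep '[{"tx":-0.03,"tz":-0.05,"fingers":1,"ty":0,"wx":0,"wy":0,"wz":0},{"tx":-0.03,"tz":-0.05,"fingers":1,"ty":-0.3,"wx":0,"wy":0,"wz":0},{"tx":0.1,"tz":0.0,"fingers":1,"ty":-0.55,"wx":0,"wy":0,"wz":0},{"tx":0.1,"tz":0.0,"fingers":1,"ty":-0.55,"wx":0,"wy":0,"wz":0}]'
python3 - <<'E'
import st
from h import *
d=cam('wrist');cv2.imwrite('pics/w4.png',d['pixels'][:,:,::-1])
E
```

```text
t: 7.95
eef_pos: [0.5534, 0.02, 0.06]
tcp_rot: [-1.57, 0.001, 0.287]
contact_force: [0.7, 0.7, 0.0]
width: 0.004
tcp jig [-33.4 -62.8] z 0.06 yaw 0.009414156103297378 F [0.86719695 0.4835995 ] 0.04245549356367495
t: 8.35
eef_pos: [0.5745, 0.0234, 0.1478]
tcp_rot: [-1.572, -0.011, 0.286]
contact_force: [1.2, 0.9, 0.2]
width: 0.002
tcp jig [-12.1 -65.4] z 0.1478 yaw 0.00799608718630912 F [1.40882308 0.50975132] 0.19939239519458835
```

View pics/w4.png

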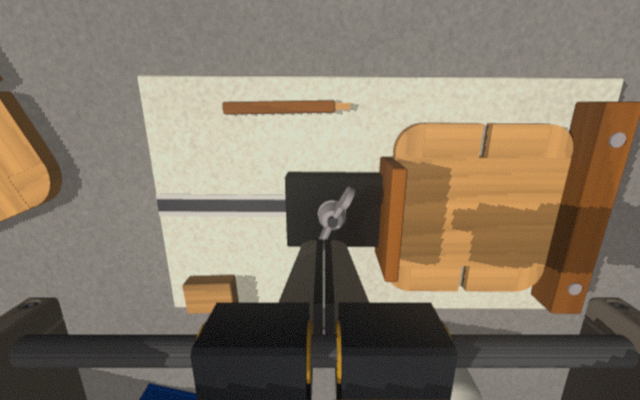

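Wrist view: the stop and panel are still nipped. The nut has turned; hub at (330,216), visible wing tip at (350,191).

Run:
```python
from h import *
d=load('wrist');J=np.load('jig.npz')
q=lambda p,z:(((plane(d,*p,z)[:2]-J['t'])@J['R'])*1000).round(1)
for z in (.067,.077):
  w=q((350,191),z); h=q((330,216),z-.01); print(w,h,np.arctan2(*(w-h)[::-1]),np.arctan2(w[1]+57,w[0]))
```

```text
[-29.4 -43.4] [ -3.8 -59.3] 2.5858072597674795 2.708322437525883
[-32.1 -44.3] [ -7.4 -59.5] 2.5899376710612465 2.764851723985003
```

```bash
python3 -m creep '[{"tz":0.08,"fingers":1,"tx":0.16,"ty":0,"wx":0,"wy":0,"wz":0},{"tz":0.15,"fingers":1,"tx":0.31,"ty":0.1,"wx":0,"wy":0,"wz":0},{"tz":0.15,"fingers":1,"tx":0.31,"ty":0.25,"wx":0,"wy":0,"wz":0},{"tz":0.15,"fingers":1,"tx":0.31,"ty":0.45,"wx":0,"wy":0,"wz":0},{"tz":0.15,"fingers":1,"tx":0.31,"ty":0.6,"wx":0,"wy":0,"wz":0},{"tz":0.15,"fingers":1,"tx":0.31,"ty":0.6,"wx":0,"wy":0,"wz":0}]' && python3 st.py
python3 -m creep '[{"tx":-0.015,"tz":-0.035,"fingers":1,"ty":0,"wx":0,"wy":0,"wz":0},{"tx":-0.005,"tz":-0.105,"fingers":1,"ty":0,"wx":0,"wy":0,"wz":0},{"tx":-0.03,"tz":-0.18,"fingers":1,"ty":0,"wx":0,"wy":0,"wz":0},{"tx":-0.09,"tz":-0.25,"fingers":1,"ty":0,"wx":0,"wy":0,"wz":0},{"tx":-0.16,"tz":-0.285,"fingers":1,"ty":0,"wx":0,"wy":0,"wz":0},{"tx":-0.2,"tz":-0.31,"fingers":1,"ty":0,"wx":0,"wy":0,"wz":0},{"tx":-0.265,"tz":-0.315,"fingers":1,"ty":0,"wx":0,"wy":0,"wz":0},{"tx":-0.33,"tz":-0.295,"fingers":1,"ty":0,"wx":0,"wy":0,"wz":0},{"tx":-0.395,"tz":-0.245,"fingers":1,"ty":0,"wx":0,"wy":0,"wz":0},{"tx":-0.435,"tz":-0.185,"fingers":1,"ty":0,"wx":0,"wy":0,"wz":0},{"tx":-0.46,"tz":-0.125,"fingers":1,"ty":0,"wx":0,"wy":0,"wz":0},{"tx":-0.46,"tz":-0.125,"fingers":1,"ty":0,"wx":0,"wy":0,"wz":0}]' && python3 st.py
python3 -m creep '[{"tx":-0.03,"tz":-0.05,"fingers":1,"ty":0,"wx":0,"wy":0,"wz":0},{"tx":-0.03,"tz":-0.05,"fingers":1,"ty":-0.3,"wx":0,"wy":0,"wz":0},{"tx":0.1,"tz":0.0,"fingers":1,"ty":-0.55,"wx":0,"wy":0,"wz":0},{"tx":0.1,"tz":0.0,"fingers":1,"ty":-0.55,"wx":0,"wy":0,"wz":0}]'
python3 - <<'E'
import st
from h import *
d=cam('wrist');cv2.imwrite('pics/w5.png',d['pixels'][100:320,150:640,::-1])
E
```

```text
t: 9.0
eef_pos: [0.6036, 0.0557, 0.0479]
tcp_rot: [-1.57, 0.009, 0.284]
contact_force: [-0.6, 0.9, -0.2]
width: 0.006
tcp jig [ 24.7 -42.2] z 0.0479 yaw 0.006420369111875657 F [-0.29305917  1.04499895] -0.24749013317424295
t: 10.2
eef_pos: [0.545, 0.0219, 0.0524]
tcp_rot: [-1.569, 0.002, 0.288]
contact_force: [-0.5, -0.7, -0.0]
width: 0.003
tcp jig [-40.9 -58.7] z 0.0524 yaw 0.00990298058279998 F [-0.68841308 -0.5599427 ] -0.03521144102653899
t: 10.6
eef_pos: [0.5665, 0.0248, 0.1403]
tcp_rot: [-1.572, -0.011, 0.286]
contact_force: [0.1, 0.6, 0.8]
width: 0.003
tcp jig [-19.4 -61.8] z 0.1403 yaw 0.007860222687087026 F [0.21754836 0.56025436] 0.7742601119312613
```

View pics/w5.png

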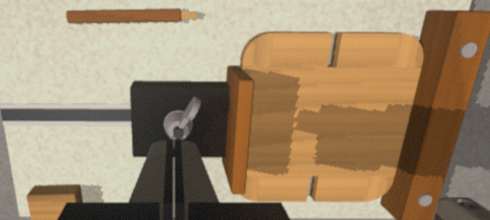

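Crop: the stop and panel are still closed. The wing tip is at full-frame (348,197) with the hub at (328,226).

```bash
python3 - <<'E'
from h import *
d=load('wrist');J=np.load('jig.npz')
q=lambda p,z:(((plane(d,*p,z)[:2]-J['t'])@J['R'])*1000).round(1)
w=q((348,198),.066);h=q((328,226),.056); print(w,h,np.arctan2(*(w-h)[::-1]),np.arctan2(w[1]+57,w[0]))
print('rear',q((283,182),.04),q((284,255),.04))
E
python3 st.py
```

```text
[-32.6 -41.9] [ -4.3 -57.5] 2.6378004190856723 2.707824070150061
rear [-39.  -97.1] [ 31.9 -98.4]
tcp jig [-22.2 -61.8] z 0.1376 yaw 0.007501543593746496 F [0.69815226 0.15671371] 0.522774743848238
```

```bash
python3 -m creep '[{"tz":0.07,"fingers":1,"tx":0.19,"ty":0,"wx":0,"wy":0,"wz":0},{"tz":0.125,"fingers":1,"tx":0.375,"ty":0.1,"wx":0,"wy":0,"wz":0},{"tz":0.125,"fingers":1,"tx":0.375,"ty":0.2,"wx":0,"wy":0,"wz":0},{"tz":0.125,"fingers":1,"tx":0.375,"ty":0.4,"wx":0,"wy":0,"wz":0},{"tz":0.125,"fingers":1,"tx":0.375,"ty":0.53,"wx":0,"wy":0,"wz":0},{"tz":0.125,"fingers":1,"tx":0.375,"ty":0.53,"wx":0,"wy":0,"wz":0}]' && python3 st.py
python3 -m creep '[{"tx":0,"tz":-0.06,"fingers":1,"ty":0,"wx":0,"wy":0,"wz":0},{"tx":0,"tz":-0.12,"fingers":1,"ty":0,"wx":0,"wy":0,"wz":0},{"tx":-0.02,"tz":-0.185,"fingers":1,"ty":0,"wx":0,"wy":0,"wz":0},{"tx":-0.07,"tz":-0.24,"fingers":1,"ty":0,"wx":0,"wy":0,"wz":0},{"tx":-0.135,"tz":-0.278,"fingers":1,"ty":0,"wx":0,"wy":0,"wz":0},{"tx":-0.155,"tz":-0.29,"fingers":1,"ty":0,"wx":0,"wy":0,"wz":0},{"tx":-0.172,"tz":-0.3,"fingers":1,"ty":0,"wx":0,"wy":0,"wz":0},{"tx":-0.172,"tz":-0.3,"fingers":1,"ty":0,"wx":0,"wy":0,"wz":0}]' && python3 st.py
```

```text
t: 11.25
eef_pos: [0.6056, 0.0559, 0.0512]
tcp_rot: [-1.57, 0.009, 0.284]
contact_force: [-0.1, 0.2, -0.1]
width: 0.003
tcp jig [ 26.7 -42.6] z 0.0512 yaw 0.005903462964032047 F [-0.09369441  0.19360725] -0.0761246947938706
t: 12.05
eef_pos: [0.5991, 0.008, 0.0563]
tcp_rot: [-1.571, -0.004, 0.285]
contact_force: [4.8, 1.7, -1.9]
width: 0.004
tcp jig [  7.3 -86.9] z 0.0563 yaw 0.0074533883239716325 F [5.04168291 0.33165082] -1.853509432663356
```

```bash
python3 -m creep '[{"tx":-0.015,"tz":-0.005,"fingers":1,"ty":0,"wx":0,"wy":0,"wz":0},{"tx":-0.03,"tz":-0.01,"fingers":1,"ty":0,"wx":0,"wy":0,"wz":0},{"tx":-0.03,"tz":-0.01,"fingers":1,"ty":0,"wx":0,"wy":0,"wz":0}]' && python3 st.py
```

```text
t: 12.35
eef_pos: [0.5985, 0.0077, 0.0568]
tcp_rot: [-1.571, -0.011, 0.287]
contact_force: [11.6, 6.5, -6.2]
width: 0.005
tcp jig [  6.6 -87. ] z 0.0568 yaw 0.008698945831859206 F [12.90393565  3.04323394] -6.222542242576482
```

13 N and only 0.7 mm of motion, so the nut is on its hard stop. Withdrawing and checking.

```bash
python3 -m creep '[{"tx":0.1,"tz":-0.03,"fingers":1,"ty":0,"wx":0,"wy":0,"wz":0},{"tx":0.13,"tz":-0.05,"fingers":1,"ty":0,"wx":0,"wy":0,"wz":0},{"tx":0.13,"tz":-0.05,"fingers":1,"ty":-0.3,"wx":0,"wy":0,"wz":0},{"tx":0.13,"tz":-0.05,"fingers":1,"ty":-0.6,"wx":0,"wy":0,"wz":0},{"tx":0,"tz":-0.3,"fingers":1,"ty":-0.8,"wx":0,"wy":0,"wz":0},{"tx":0,"tz":-0.4,"fingers":1,"ty":-0.8,"wx":0,"wy":0,"wz":0},{"tx":0,"tz":-0.4,"fingers":1,"ty":-0.8,"wx":0,"wy":0,"wz":0},{"tx":0,"tz":-0.4,"fingers":1,"ty":-0.8,"wx":0,"wy":0,"wz":0}]'
python3 - <<'E'
import st
from h import *
d=cam('wrist');cv2.imwrite('pics/w6.png',d['pixels'][:,:,::-1])
E
```

```text
t: 13.15
eef_pos: [0.6094, -0.0526, 0.174]
tcp_rot: [-1.569, 0.003, 0.284]
contact_force: [0.5, 0.9, -0.4]
width: 0.006
tcp jig [   0.6 -147.9] z 0.174 yaw 0.006535515590653629 F [0.75919303 0.76626001] -0.4089473695010166
```

View pics/w6.png

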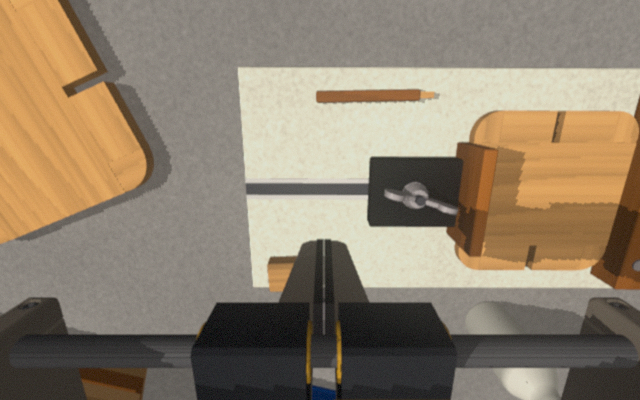

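Wrist view: wings run (388,193)–(456,211), about 75° in jig axes (76° expected when snug). The plate is against the panel, and the pencil and offcut are undisturbed. A last numeric check on the full picture, then hand in.

Run:
```python
from h import *
d=load('wrist');J=np.load('jig.npz')
q=lambda p,z:(((plane(d,*p,z)[:2]-J['t'])@J['R'])*1000).round(1)
w=q((456,210),.064)-q((386,193),.064)
print('rear',q((369,157),.04),q((369,225),.04),'wings',np.degrees(np.arctan2(w[1],w[0])),'pencil',q((317,97),.026),'offcut',q((268,258),.038),'panel',q((639,130),.03))
import st
ctrl.sign_off()
```

```text
rear [ -37.6 -103.7] [  32.3 -100.3] wings 76.37053549444131 pencil [ -92.5 -154. ] offcut [  71.3 -206.2] panel [-63.8 159. ]
tcp jig [   0.8 -147.1] z 0.1737 yaw 0.008030398260903404 F [-0.22623555  0.02570024] -0.27980287562615036
the job is handed in; nothing more can be done
```

I pushed the stop with shut fingertips until the panel was hard against the fence. I then turned the wing nut clockwise with three fingertip strokes until it reached its hard stop, took the hand away and handed the job in at about 13 s.

**Panel and stop:** the final push reached 23 N with no further motion. The panel's fence edge measured y ≈ 159 mm (nominal 160). The foot's rear measured −100 to −104 mm (nominal −100), a 3 to 4 mm spread close to the 3.5 mm limit. I put that down to picking points in the image. The gap at the plate was not measured directly, but the pictures show it closed.

**Wing nut:** the last stroke reached 13 N with almost no motion. The wings measured 76.4°, and 76° is expected when snug.

**Surroundings:** the pencil and offcut stayed within about 1 mm of where they were measured earlier in the run. I did not re-measure the other bystanders, but the arm worked clear of them. The arm reads no contact force.

**Disagreements:**
- The first jig estimate from the fixed cameras was off by 5 to 7 mm, so I replaced it with the wrist-camera measurement.
- The second and third strokes started about 7 to 10 mm off in x and about 1 cm lower than planned, with no visible effect.

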